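# Nest the dried cups on the cork mat

## Robot

A 6-joint arm with a two-finger parallel gripper is mounted at the origin on the work surface. World frame = base frame: x ahead of the robot, y to its left, z up, the work surface at z = 0. Lengths are in m, angles in rad, forces in N, time in s.
With the tool pointing down it reaches from about 0.35 to 0.975 m from the base axis. Payload 4.9 kg.
Tool frame: the origin (TCP) lies midway between the tips of the shut fingers; the grasp point (between the pads) lies 19 mm behind it; z points along the fingers, y is the line along which they close (so a half turn about z gives the same grasp; the last joint's range is limited). The gripper opens to 85 mm and grips with 20 to 120 N. Pads are 22 mm wide; open, the fingers measure 114 mm over their backs; the gripper's body (76 mm by 85 mm) begins 54 mm behind the grasp point. The pads swing forward as they close: fully open they stand 13 mm farther back than shut.
Start: joints at [-1.364, 0.053, 1.613, -0, 1.476, -0.119], TCP at [0.2, -0.592, 0.231] pointing down, gripper open.
Joint ranges: [-3.01, 3.01], [-1.01, 2.22], [0.06, 2.58], [-1.02, 4.17], [0.09, 2.62], [-3.14, 3.14]. Speed limits (rad/s): [2.57, 2.57, 3.14, 3.14, 3.14, 3.14].

## Interface

Orientations are given as a unit quaternion [w, x, y, z].
In Python, from plant import manip gives the robot as it stands.
- The arm moves only by the tool move_arm, never from a script. Its argument "increments" is one flat list of numbers, 5 for each row, row after row: the shift along the tool's x, y, z in mm, then the turn about the tool's z in rad, then the opening, from 0 (shut) to 1 (fully open). In form: [tx, ty, tz, spin, jaw, tx, ty, tz, spin, jaw, ...]. A call has 1 to 8 rows; each row shifts and turns the commanded pose from where the row before left it, along the tool's axes as they then stand; what a row does not reach is not made up. A row lasts 1/12 s, in which the tool goes at most 41.7 mm and 7.16 degrees, less where a joint would pass 70% of its speed; a pose out of reach is approached as far as the arm can. A call with a gripper value outside its range is refused whole. The fingers move at their own pace and stop on an object; the grip force is fixed at half the most. Time passes only in rows, so rows that do not move let the fingers close. It gives the time, the measured TCP pose, the force, the opening and the grip force at its end, in the units of the state.
- manip.state(): the state, without advancing time (a new reading comes with each control period).
- manip.grab_frame(name): name is "scene" or "top" or "wrist"; returns a dict with "image" (400x640x3 uint8, blue, green, red), "fov_y" (degrees; the focal length in pixels is half the picture's height over the tangent of half this angle, whatever the lens; pixels are square), "cx", "cy" (the principal point, pixels), "k1" (the pictures are not rectified: a ray, as slopes to the right and down, at radius r is drawn at 1 + k1 r^2 times it, then the intrinsics apply), "eye" and "rotation" of the camera in the world; the wrist camera has in their place "T_tool_cam" (4x4, takes a point from camera to tool coordinates, whose origin is the TCP and whose axes are the flange's). Camera axes: x right, y down, z forward; pixel columns grow to the right and rows downward; lengths in m; the calibration is good to about 2 mm. A picture is of the moment at which its call begins: read the wrist's pose just before it. There is no depth.
- manip.job_done(): hands the job in; it is judged then, once.
The state is a dict: "time": time; "joint_pos": joint angles; "joint_vel": joint speeds; "joint_efforts": joint torques, N m; "tool_pos": TCP position; "tool_rot": TCP orientation; "contact_force": force on the tool from outside, world axes, zero at the start; "ft_torque": the same for the moment, N m; "gripper_width": opening from 0.0 (shut) to 1.0 (fully open); "grasp_force": force on a finger pad.
Only numpy, scipy, OpenCV 4.12 (cv2) and the standard library are available. Lean on these libraries where they do the work, as an engineer would, in place of code of your own. Each camera call takes 0.05 s, during which the arm holds its last target. There are 200 camera calls.

## Task

The four washed steel cups stand upside down about the counter. Put them away nested on the middle of the round cork mat, still upside down: the smallest cup first, then the next larger one over it and so on, with the largest outermost and every rim fully down on the mat. Set each cup down, do not drop it, and leave the other things on the counter where they are.

Things in the scene. Friction and masses are not known exactly. Their poses are not given: they have to be found in the camera images.
- cup_a: The smallest of four plain stainless steel cups, standing upside down (mouth down, closed base up). Outer diameter 40 mm at the mouth (below), tapering evenly to 28 mm at the closed base on top; 54 mm high; wall 2.5 mm, base 3 mm; mass roughly 60 g, may vary by 40 percent. Origin: centre of the mouth, i.e. of its underside as it stands; z up through the base. Round: yaw has no meaning.
- cup_b: The second smallest of four plain stainless steel cups, standing upside down (mouth down, closed base up). Outer diameter 50 mm at the mouth (below), tapering evenly to 38 mm at the closed base on top; 64 mm high; wall 2.5 mm, base 3 mm; mass roughly 80 g, may vary by 40 percent. Origin: centre of the mouth, i.e. of its underside as it stands; z up through the base. Round: yaw has no meaning.
- cup_c: The second largest of four plain stainless steel cups, standing upside down (mouth down, closed base up). Outer diameter 60 mm at the mouth (below), tapering evenly to 48 mm at the closed base on top; 74 mm high; wall 2.5 mm, base 3 mm; mass roughly 110 g, may vary by 40 percent. Origin: centre of the mouth, i.e. of its underside as it stands; z up through the base. Round: yaw has no meaning.
- cup_d: The largest of four plain stainless steel cups, standing upside down (mouth down, closed base up). Outer diameter 70 mm at the mouth (below), tapering evenly to 58 mm at the closed base on top; 84 mm high; wall 2.5 mm, base 3 mm; mass roughly 140 g, may vary by 40 percent. Origin: centre of the mouth, i.e. of its underside as it stands; z up through the base. Round: yaw has no meaning.
- mat: Round cork mat, 120 mm across, 8 mm thick, fixed to the counter. Origin: centre of its underside, on the counter; its top is 8 mm higher. The cups fit over one another loosely: about 2.5 mm of play all round at the mouth and about 8 mm when the mouth of one first meets the base of the next smaller; each goes right down, until its own rim stands on the mat.
- soap_dish: Bystander: shallow white ceramic dish, 85 x 56 x 22 mm. Origin: centre of its underside, long side along its x.
- jar: Bystander: closed amber glass jar with steel cap, 52 mm across, 65 mm high. Origin: centre of its underside.
- mug: Bystander: white ceramic mug standing mouth up, 72 mm across, 85 mm high, its handle reaching out on its +y side to about 70 mm from its axis. Origin: centre of its underside.
- spoon: Bystander: steel spoon, 140 mm long, lying flat along its x with its bowl at +x. Origin: middle of its length, on the counter.
- soap_pump: Bystander: green bottle with a black pump head, 66 mm across, 172 mm high. Origin: centre of its underside.
Things that resemble listed ones, but are neither listed nor needed, are in the scene too. What is shaped like the cup_d but yellow is not meant.

How it is judged:
By the outcome, as a careful person would: the job done as asked, in the order asked, and still so for the second after the job is handed in, with the robot touching nothing.
It also fails if it takes over 128 s, if anything falls off the work surface, if the arm or the gripper's body presses on something with over 40 N, if the wrist force passes 120 N, or if a joint passes its speed limit or range.

## Working session

There is one attempt and no reset: what is moved stays moved. The work goes in short steps, Python scripts to look and compute and a tool call to move; the robot and the scene stay as the last step left them, time stands still between calls to the robot, and variables do not carry over. Pictures are saved under pics/ and viewed, at most 14 in all, crops included, and the job is handed in when it is done.

Besides the shell and the picture viewer there is one more tool, called after "Emit:" as name(argument=value, ...) on one line, values as JSON. move_arm: Moves the arm, as the interface text tells. Its arguments: {"type":"object","properties":{"increments":{"type":"array"}},"required":["increments"]}

```bash
mkdir -p pics; cat > h.py <<'E'
import numpy as np, cv2
from plant import manip
def K(f):
    fl=200/np.tan(np.radians(f["fov_y"])/2); return fl
def ray(f,u,v):
    fl=K(f); d=np.array([(u-f["cx"])/fl,(v-f["cy"])/fl]); p=d.copy()
    for _ in range(20): p=d/(1+f["k1"]*(p@p))
    return np.array([p[0],p[1],1.])
def hit(f,u,v,z):
    R=np.array(f["rotation"]).reshape(3,3); e=np.array(f["eye"]); d=R@ray(f,u,v)
    return e+d*(z-e[2])/d[2]
def proj(f,P):
    R=np.array(f["rotation"]).reshape(3,3); c=R.T@(np.array(P)-np.array(f["eye"])); p=c[:2]/c[2]
    p=p*(1+f["k1"]*(p@p)); return p*K(f)+[f["cx"],f["cy"]]
E
python3 - <<'E'
from h import *
s=manip.state(); print(s)
for n in("top","scene"):
    f=manip.grab_frame(n); cv2.imwrite(f"pics/{n}0.png",f["image"]); print({k:v for k,v in f.items() if k!="image"})
E
```

```text
{'time': 0.0, 'joint_pos': array([-1.36398486e+00,  5.33835446e-02,  1.61431949e+00, -2.28894238e-05,
        1.47598666e+00, -1.18986503e-01]), 'joint_vel': array([-2.20227350e-04,  1.50124111e-03,  7.76065878e-05,  5.27545491e-04,
       -1.00596550e-03,  2.37325579e-04]), 'joint_efforts': array([ 1.56382477e-03, -3.93680656e+01, -3.70173240e+01, -1.27363428e-04,
        7.14629365e-03, -1.22418694e-06]), 'tool_pos': array([ 0.1999123 , -0.59149924,  0.23003125]), 'tool_rot': array([-1.04701096e-03,  9.86760555e-01,  1.62180480e-01, -5.74095856e-05]), 'contact_force': array([0.13678508, 0.57269879, 0.18315933]), 'ft_torque': array([-0.02738009,  0.04066596, -0.00177344]), 'grasp_force': 0.0, 'gripper_width': 1.0009792193852942}
{'fov_y': 50.605499606760816, 'cx': 311.8107317904453, 'cy': 192.90390280660395, 'k1': 0.011673921337922121, 'eye': array([0.29623568, 0.01793422, 1.07002213]), 'rotation': array([ 0.06575538, -0.7031077 ,  0.7042219 , -0.07339828])}
{'fov_y': 52.38997516423838, 'cx': 316.73159156089673, 'cy': 193.48817257248925, 'k1': -0.06689686632023091, 'eye': array([ 0.83944021, -0.45397871,  0.77310933]), 'rotation': array([-0.31264671,  0.89794731,  0.29175251, -0.10403427])}
```

View pics/top0.png

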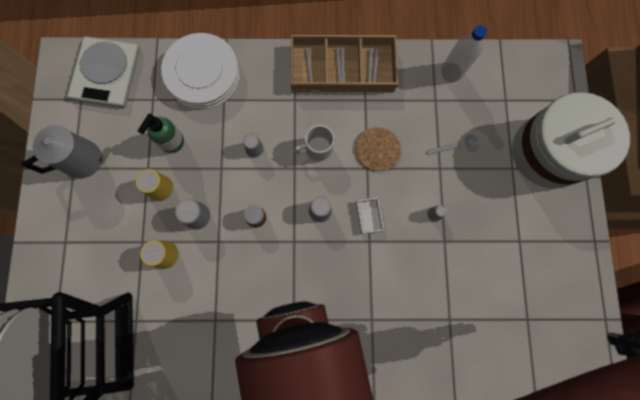

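View pics/scene0.png

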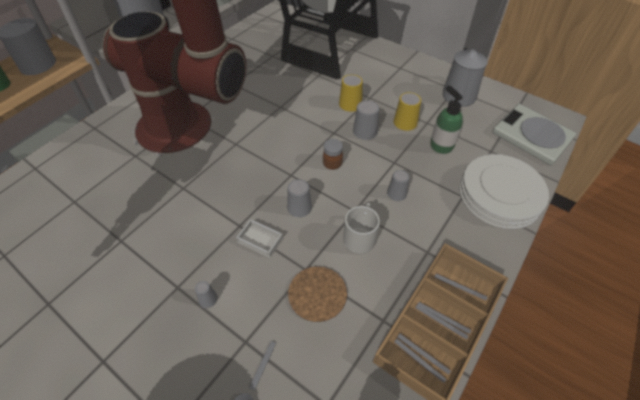

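The top view shows four cup tops near d(189,212), c(320,205), b(252,143) and a(438,211), with the mat at (378,149). The jar is at (255,214), the mug at (320,138) and the dish at (371,216). The scene view agrees: d(366,108), c(299,187), b(399,175), a(204,289), mat (318,293).

```bash
cat >> h.py <<'E'
from scipy.spatial.transform import Rotation as Ro
from scipy.optimize import least_squares
_g=manip.grab_frame
def grab(n):
    f=_g(n)
    if "rotation" in f: f["rotation"]=Ro.from_quat(np.array(f["rotation"]),scalar_first=True).as_matrix()
    return f
def outline(f,im,x,y,r0,r1,z0,z1,s,off):
    t=np.linspace(0,2*np.pi,60)
    for r,z,c in((r0,z0,(0,0,255)),(r1,z1,(0,255,0))):
        p=np.array([proj(f,[x+r*np.cos(a),y+r*np.sin(a),z]) for a in t]); p=((p+.5-off)*s).astype(int)
        cv2.polylines(im,[p],True,c,1)
H=dict(a=(.020,.014,.054),b=(.025,.019,.064),c=(.030,.024,.074),d=(.035,.029,.084),m=(.06,.06,.008))
E
python3 - <<'E'
from h import *
T=dict(d=(189,211.5),c=(320,205),b=(251.5,142),a=(438,210.5),m=(378.5,149))
S=dict(d=(367,107),c=(299,186),b=(399.5,175),a=(204,288),m=(318,293))
ft,fs=grab("top"),grab("scene")
rows={}
for i,f in enumerate((ft,fs)):
    tiles=[]
    for k in "abcdm":
        r0,r1,h=H[k]
        pt=hit(ft,*T[k],h);ps=hit(fs,*S[k],h)
        if i==0: print(k,pt.round(4),ps.round(4),np.hypot(*pt[:2]))
        off=(np.array((T,S)[i][k])-[20,15]).astype(int) if k!="m" else (np.array((T,S)[i][k])-[32,30]).astype(int)
        w=40 if k!="m" else 64; s=160/w*2 if k!="m" else 5
        w=52; off=(np.array((T,S)[i][k])-[26,24]).astype(int) if k!="m" else (np.array((T,S)[i][k])-[26,26]).astype(int)
        c=f["image"][off[1]:off[1]+60,off[0]:off[0]+52]
        c=cv2.resize(c,(156,180),interpolation=cv2.INTER_CUBIC); c=cv2.convertScaleAbs(c,alpha=1.6)
        outline(f,c,pt[0],pt[1],r0,r1,0,h,3,off); tiles.append(c)
    rows[i]=np.hstack(tiles)
cv2.imwrite("pics/fit1.png",np.vstack([rows[0],rows[1]]))
E
```

```text
a [ 0.4553 -0.3005  0.054 ] [ 0.4613 -0.3088  0.054 ] 0.5455030781645883
b [0.6259 0.156  0.064 ] [0.628  0.1562 0.064 ] 0.6450891563931269
c [ 0.4657 -0.0126  0.074 ] [ 0.4651 -0.0127  0.074 ] 0.4658537132221661
d [0.4488 0.2953 0.084 ] [0.4507 0.2975 0.084 ] 0.5372261113052305
m [ 0.6254 -0.1688  0.008 ] [ 0.6318 -0.1705  0.008 ] 0.6478084197046802
```

View pics/fit1.png

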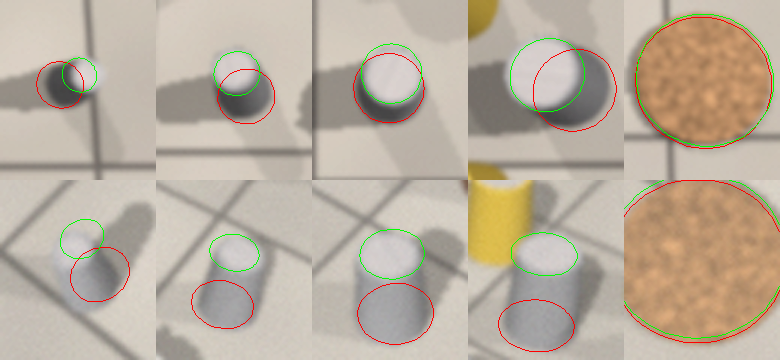

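The outlines fit c, b, d and the mat to a few mm. For cup a the two views put it near (0.459,-0.306). I'll spin the tool to align with world x and move over cup a, then refine with the wrist camera.

Emit:
move_arm(increments=[0,0,0,0.11,1,0,0,0,0.11,1,0,0,0,0.105,1,20,-22,0,0,1,22,-24,0,0,1,22,-24,0,0,1,22,-24,0,0,1,22,-24,0,0,1])

```text
time: 0.87
tool_pos: [0.3086, -0.4727, 0.231]
tool_rot: [-0.0, 1.0, 0.0, -0.0]
contact_force: [0.4, 1.9, -0.7]
gripper_width: 1.002
grasp_force: 0.0
```

Emit:
move_arm(increments=[22,-24,0,0,1,22,-24,0,0,1,22,-24,0,0,1,22,-24,0,0,1,22,-24,0,0,1,22,-24,0,0,1,20,-22,0,0,1,0,0,0,0,1])

```text
time: 1.53
tool_pos: [0.4623, -0.3043, 0.2311]
tool_rot: [-0.001, 1.0, 0.003, 0.001]
contact_force: [0.9, 0.5, 0.6]
gripper_width: 1.0
grasp_force: 0.0
```

```bash
cat >> h.py <<'E'
def wrist():
    s=manip.state(); f=_g("wrist"); M=np.array(f["T_tool_cam"]); R=Ro.from_quat(s["tool_rot"],scalar_first=True).as_matrix()
    f["rotation"]=R@M[:3,:3]; f["eye"]=np.array(s["tool_pos"])+R@M[:3,3]; f["tcp"]=np.array(s["tool_pos"]); f["yaw"]=np.arctan2(R[1,0],R[0,0]); f["s"]=s
    f["R"]=R; return f
E
python3 - <<'E'
from h import *
f=wrist(); print(f["T_tool_cam"],f["s"]["time"],f["tcp"],f["yaw"],f["eye"],f["fov_y"],f["R"][:,2])
print(proj(f,[.459,-.307,.054]))
cv2.imwrite("pics/w1.png",f["image"])
E
```

```text
[[ 4.37131827e-04 -9.50619251e-01 -3.10359224e-01  7.97192560e-02]
 [ 9.99999889e-01  4.70312427e-04 -3.20798227e-05 -8.39056935e-04]
 [ 1.76461497e-04 -3.10359176e-01  9.50619351e-01 -1.42394856e-01]
 [ 0.00000000e+00  0.00000000e+00  0.00000000e+00  1.00000000e+00]] 1.5333 [ 0.46230021 -0.30427426  0.23112515] 0.0059541434279473 [ 0.54185265 -0.30321867  0.37361183] 60.30083895001614 [ 0.00112607  0.00181261 -0.99999772]
[325.24472458 178.5249026 ]
```

View pics/w1.png

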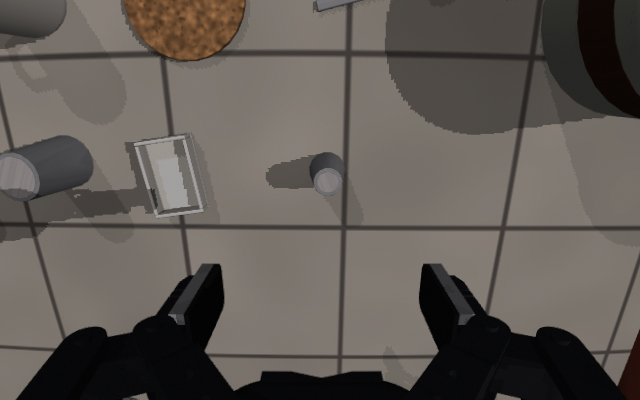

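The wrist view shows cup a's top at about (328,180), the dish at (170,175), the mat at (185,15) and cup c at (20,175). I'll add an edge-fit helper that refines a cup's position from its projected silhouette.

```bash
cat >> h.py <<'E'
def hull(f,x,y,k,z=0):
    r0,r1,h=H[k]; t=np.linspace(0,2*np.pi,48)
    P=lambda r,zz:np.array([proj(f,[x+r*np.cos(a),y+r*np.sin(a),zz]) for a in t])
    return P(r0,z),P(r1,z+h)
def fit(f,x,y,k,z=0,rad=.010,mode="both"):
    g=cv2.GaussianBlur(f["image"],(0,0),1.0).astype(np.float32)
    G=sum(np.hypot(cv2.Sobel(g[...,c],5,1,0),cv2.Sobel(g[...,c],5,0,1)) for c in range(3)); G=np.minimum(G,np.percentile(G,98)).astype(np.float32)
    def sc(x,y):
        a,b=hull(f,x,y,k,z); h=cv2.convexHull(np.vstack([a,b]).astype(np.float32))[:,0] 
        n=np.roll(h,-1,0)-h; L=np.hypot(*n.T); pts=[h[i]+n[i]*u for i in range(len(h)) for u in np.arange(0,1,1/max(L[i],1))]
        s=lambda p:cv2.remap(G,np.float32(p)[None,:,:1],np.float32(p)[None,:,1:],cv2.INTER_LINEAR).mean()
        return {"both":s(pts)+s(b),"hull":s(pts),"top":s(b)}[mode]
    best=(x,y)
    for st,n in((rad/5,5),(rad/20,4)):
        c=[(sc(best[0]+i*st,best[1]+j*st),best[0]+i*st,best[1]+j*st) for i in range(-n,n+1) for j in range(-n,n+1)]
        m=max(c); best=m[1:]
    return np.array(best),m[0]
def rel(f,p):
    d=f["R"].T@(np.array([p[0],p[1],f["tcp"][2]])-f["tcp"]); return (d*1000).round(1)
E
python3 - <<'E'
from h import *
f=wrist(); print(hit(f,327.5,180,.054))
for m in("both","hull","top"):
    p,s=fit(f,.459,-.307,"a",mode=m); print(m,p.round(4),s,rel(f,p))
m0=np.array([.628,-.17]); p,s=fit(f,*m0,"m",mode="both"); print("mat",p,s)
ft,fs=grab("top"),grab("scene")
for k,x,y in(("a",.459,-.307),("b",.627,.156),("c",.4655,-.0125),("d",.4498,.296),("m",.628,-.17)):
    print(k,*[fit(q,x,y,k)[0].round(4) for q in(ft,fs)])
E
```

```text
[ 0.45598951 -0.3111409   0.054     ]
both [ 0.4555 -0.309 ] 464.61 [-5.5  3.   0. ]
hull [ 0.4555 -0.309 ] 221.28107 [-5.5  3.   0. ]
top [ 0.4555 -0.3095] 245.00523 [-5.5  3.5 -0. ]
mat [ 0.627 -0.166] 249.20201
a [ 0.455 -0.306] [ 0.456  -0.3085]
b [0.63   0.1585] [0.63   0.1565]
c [ 0.466 -0.014] [ 0.4665 -0.017 ]
d [0.4513 0.2995] [0.4513 0.2985]
m [ 0.626 -0.163] [ 0.63  -0.168]
```

Emit:
move_arm(increments=[-3,2,27,0,1,-3,2,27,0,1,0,0,27,0,1,0,0,27,0,1,0,0,27,0,1,0,0,25,0,1,0,0,10,0,1,0,0,0,0,1])

```text
time: 2.4
tool_pos: [0.4513, -0.3111, 0.058]
tool_rot: [-0.002, 1.0, -0.001, -0.002]
contact_force: [-1.0, 0.8, -0.7]
gripper_width: 1.005
grasp_force: 0.0
```

```bash
python3 - <<'E'
from h import *
f=wrist(); print(f["tcp"],f["yaw"],f["R"][:,2])
p,s=fit(f,.4555,-.309,"a",mode="both"); print(p.round(4),s,rel(f,p))
E
```

```text
[ 0.45125754 -0.3111358   0.05803766] -0.000989964609860992 [-0.00482919  0.00421753 -0.99997945]
[ 0.456 -0.309] 507.0114 [ 4.7 -2.1 -0. ]
```

Emit:
move_arm(increments=[4,-2,15,0,1,0,0,15,0,1,0,0,13,0,1,0,0,0,0,1,0,0,0,0,1])

```text
time: 2.87
tool_pos: [0.4579, -0.3102, 0.0188]
tool_rot: [0.0, 1.0, 0.0, 0.0]
contact_force: [-0.5, -0.7, -0.3]
gripper_width: 1.005
grasp_force: 0.0
```

```bash
python3 - <<'E'
from h import *
f=wrist(); print(f["tcp"],f["yaw"],f["R"][:,2])
p,s=fit(f,.4555,-.309,"a",mode="both"); print(p.round(4),s,rel(f,p))
E
```

```text
[ 0.45785073 -0.3102392   0.0187887 ] 0.0005078482953374657 [ 3.77440261e-05 -1.20036183e-04 -9.99999992e-01]
[ 0.456 -0.309] 389.28293 [-1.9 -1.2 -0. ]
```

Emit:
move_arm(increments=[-1,-1,1,0,0.6,0,0,0,0,0,0,0,0,0,0,0,0,0,0,0,0,0,0,0,0,0,0,0,0,0,0,0,0,0,0,0,0,0,0,0])

```text
time: 3.58
tool_pos: [0.4574, -0.3094, 0.0183]
tool_rot: [0.0, 1.0, 0.0, 0.001]
contact_force: [-0.3, 1.0, 5.5]
gripper_width: 0.376
grasp_force: 59.7
```

Emit:
move_arm(increments=[0,0,-10,0,0,0,0,-20,0,0,0,0,-30,0,0,0,0,-30,0,0,10,-8,-20,0,0,21,-18,0,0,0,25,-21,0,0,0,25,-21,0,0,0])

```text
time: 4.25
tool_pos: [0.5384, -0.2403, 0.1282]
tool_rot: [0.0, 1.0, -0.0, 0.0]
contact_force: [0.7, -0.5, 0.1]
gripper_width: 0.384
grasp_force: 59.5
```

Emit:
move_arm(increments=[25,-21,0,0,0,25,-21,0,0,0,25,-21,0,0,0,15,-12,0,0,0,0,0,0,0,0,0,0,0,0,0,0,0,0,0,0])

```text
time: 4.83
tool_pos: [0.6269, -0.1659, 0.1269]
tool_rot: [-0.0, 1.0, 0.0, -0.001]
contact_force: [0.5, -0.1, -0.8]
gripper_width: 0.378
grasp_force: 59.5
```

```bash
python3 - <<'E'
from h import *
f=wrist(); t=f["tcp"]; print(t,f["yaw"],f["R"][:,2],f["s"]["gripper_width"],f["s"]["contact_force"])
z=t[2]-.0183
p,s=fit(f,t[0],t[1],"a",z=z); print(p.round(4),s,rel(f,p))
print("mat",[fit(f,.628,-.166,"m",mode=m) for m in("hull","top")])
im=f["image"].copy(); outline(f,im,*p,*H["a"][:2],z,z+.054,1,np.zeros(2)); outline(f,im,.628,-.166,.06,.06,0,.008,1,np.zeros(2)); cv2.imwrite("pics/w2.png",im)
E
```

```text
[ 0.62693285 -0.1659338   0.12686855] 0.0007917188112001092 [-1.33470826e-03  3.74308635e-05 -9.99999109e-01] 0.3782646505929622 [ 0.45572465 -0.11616254 -0.84844981]
[ 0.6264 -0.1649] 502.8326 [-0.5 -1.   0. ]
mat [(array([ 0.629 , -0.1685]), np.float32(197.05661)), (array([ 0.629 , -0.1685]), np.float32(197.41396))]
```

View pics/w2.png

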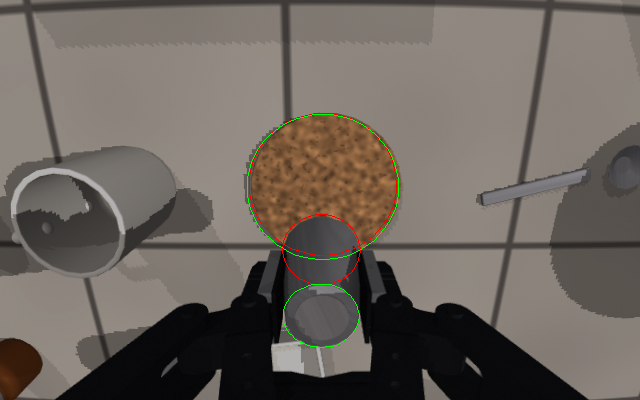

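The overlay matches the held cup (top at (321,315)) and the mat (centre about (322,185), true centre about (0.629,-0.168)). Lowering now.

Emit:
move_arm(increments=[2,2,25,0,0,0,0,30,0,0,0,0,25,0,0,0,0,12,0,0,0,0,4,0,0,0,0,1,0,0,0,0,0,0,0,0,0,0,0,0])

```text
time: 5.55
tool_pos: [0.6311, -0.1685, 0.0326]
tool_rot: [0.001, 1.0, 0.0, 0.002]
contact_force: [0.1, 0.4, -0.6]
gripper_width: 0.378
grasp_force: 59.5
```

Emit:
move_arm(increments=[0,0,1,0,0,0,0,1,0,0,0,0,0,0,0,0,0,0,0,0])

```text
time: 5.88
tool_pos: [0.6299, -0.1677, 0.0287]
tool_rot: [0.0, 1.0, 0.0, 0.0]
contact_force: [-0.3, -0.7, -0.7]
gripper_width: 0.378
grasp_force: 59.5
```

Emit:
move_arm(increments=[0,0,1,0,0,0,0,1,0,0,0,0,0,0,0,0,0,0,0,0])

```text
time: 6.22
tool_pos: [0.6298, -0.1678, 0.0265]
tool_rot: [0.0, 1.0, 0.0, 0.0]
contact_force: [-0.1, 0.9, 0.7]
gripper_width: 0.377
grasp_force: 59.6
```

Emit:
move_arm(increments=[0,0,1,0,0,0,0,0,0,0,0,0,0,0,0])

```text
time: 6.47
tool_pos: [0.6299, -0.1678, 0.0263]
tool_rot: [-0.0, 1.0, 0.0, 0.0]
contact_force: [-1.8, 0.6, 5.7]
gripper_width: 0.38
grasp_force: 60.3
```

Emit:
move_arm(increments=[0,0,0,0,0.5,0,0,0,0,0.7,0,0,0,0,1,0,0,0,0,1,0,0,0,0,1,0,0,-10,0,1,0,0,-30,0,1,0,0,-35,0,1])

```text
time: 7.13
tool_pos: [0.6275, -0.1669, 0.0983]
tool_rot: [-0.001, 1.0, 0.0, -0.003]
contact_force: [0.3, 0.2, 0.7]
gripper_width: 0.997
grasp_force: 0.0
```

Emit:
move_arm(increments=[0,0,-35,0,1,0,0,-35,0,1,0,0,-25,0,1,0,-15,0,0,1,0,-28,0,0,1,0,-35,0,0,1,0,-35,0,0,1,0,-35,0,0,1])

```text
time: 7.8
tool_pos: [0.629, -0.0181, 0.1953]
tool_rot: [-0.0, 1.0, 0.0, -0.0]
contact_force: [0.6, 0.2, 0.0]
gripper_width: 0.996
grasp_force: 0.0
```

Emit:
move_arm(increments=[0,-35,0,0,1,0,-35,0,0,1,0,-35,0,0,1,0,-35,0,0,1,0,-25,0,0,1,0,-12,0,0,1,0,0,0,0,1,0,0,0,0,1])

```text
time: 8.47
tool_pos: [0.6292, 0.157, 0.1951]
tool_rot: [0.0, 1.0, 0.001, -0.0]
contact_force: [-0.2, -0.9, -0.1]
gripper_width: 1.0
grasp_force: 0.0
```

```bash
python3 - <<'E'
from h import *
f=wrist(); print(f["tcp"],f["yaw"],f["R"][:,2],proj(f,[.63,.157,.064]))
p,s=fit(f,.63,.1575,"b"); print("b",p.round(4),s,rel(f,p))
ft,fs=grab("top"),grab("scene")
print([fit(q,.630,-.168,"a",z=.008)[0] for q in (ft,fs)])
E
```

```text
[0.62924945 0.15697216 0.19509227] 0.001536123388931757 [-4.07981060e-04 -8.95713249e-04 -9.99999516e-01] [322.04547236 187.51330904]
b [0.6305 0.157 ] 468.49918 [ 1.3 -0.  -0. ]
[array([ 0.627 , -0.1655]), array([ 0.63  , -0.1685])]
```

Emit:
move_arm(increments=[1,0,15,0,1,0,0,30,0,1,0,0,35,0,1,0,0,35,0,1,0,0,30,0,1,0,0,15,0,1,0,0,7,0,1,0,0,0,0,1])

```text
time: 9.28
tool_pos: [0.6293, 0.1564, 0.0262]
tool_rot: [0.0, 1.0, -0.0, -0.002]
contact_force: [-0.8, 0.5, -0.2]
gripper_width: 1.0
grasp_force: 0.0
```

```bash
python3 - <<'E'
from h import *
f=wrist(); print(f["tcp"],f["yaw"],f["R"][:,2])
p,s=fit(f,.63,.1575,"b"); print("b",p.round(4),s,rel(f,p))
E
```

```text
[0.62925316 0.15644236 0.02615926] -9.963954708155772e-05 [-3.50979252e-03 -4.83433204e-04 -9.99993724e-01]
b [0.631 0.157] 524.3439 [ 1.7 -0.6 -0. ]
```

Emit:
move_arm(increments=[0,0,0,0,0.7,0,0,0,0,0,0,0,0,0,0,0,0,0,0,0,0,0,0,0,0,0,0,0,0,0,0,0,0,0,0])

```text
time: 9.92
tool_pos: [0.632, 0.1575, 0.031]
tool_rot: [-0.0, 1.0, 0.0, 0.002]
contact_force: [-1.6, -0.3, 4.9]
gripper_width: 0.484
grasp_force: 60.3
```

Emit:
move_arm(increments=[0,0,-10,0,0,0,0,-20,0,0,0,0,-30,0,0,0,0,-35,0,0,0,0,-30,0,0,0,10,-10,0,0,0,20,0,0,0,0,30,0,0,0])

```text
time: 10.58
tool_pos: [0.631, 0.098, 0.1652]
tool_rot: [-0.0, 1.0, 0.002, 0.002]
contact_force: [0.1, -0.8, -1.9]
gripper_width: 0.483
grasp_force: 60.6
```

Emit:
move_arm(increments=[0,35,0,0,0,0,35,0,0,0,0,35,0,0,0,0,35,0,0,0,0,35,0,0,0,0,35,0,0,0,0,30,0,0,0,0,15,0,0,0])

```text
time: 11.25
tool_pos: [0.6297, -0.1616, 0.1628]
tool_rot: [0.0, 1.0, -0.001, -0.0]
contact_force: [-0.0, -0.8, -1.2]
gripper_width: 0.481
grasp_force: 60.6
```

Emit:
move_arm(increments=[0,8,0,0,0,0,2,0,0,0,0,0,0,0,0,0,0,0,0,0,0,0,0,0,0,0,0,0,0,0])

```text
time: 11.75
tool_pos: [0.6308, -0.1664, 0.1633]
tool_rot: [-0.0, 1.0, 0.001, -0.0]
contact_force: [-0.2, 0.7, -0.3]
gripper_width: 0.478
grasp_force: 60.6
```

```bash
cat >> h.py <<'E'
def both(k,g,inner,x=.629,y=-.167):
    f=wrist(); t=f["tcp"]; s=f["s"]; print(s["time"],t,f["yaw"],f["R"][:,2],s["gripper_width"],s["contact_force"])
    z=t[2]-g
    p,q=fit(f,t[0],t[1],k,z=z); print("held",p.round(4),q,rel(f,p))
    r=[fit(f,x,y,inner,z=.008,mode=m)[0].round(4) for m in("both","top","hull")]; print("inner",*r,"mat",fit(f,.629,-.168,"m",mode="top")[0])
    im=f["image"].copy(); outline(f,im,*p,*H[k][:2],z,z+H[k][2],1,np.zeros(2)); outline(f,im,*r[0],*H[inner][:2],.008,.008+H[inner][2],1,np.zeros(2)); cv2.imwrite(f"pics/both_{k}.png",im)
E
python3 -c "
from h import *
both('b',.028,'a')"
```

```text
11.75 [ 0.63081705 -0.16637961  0.16327067] 0.0025793971156001893 [-1.02544689e-04  2.76382476e-04 -9.99999957e-01] 0.47824779586508676 [-0.21936909  0.74003823 -0.29477976]
held [ 0.6333 -0.1659] 420.67163 [ 2.5 -0.5 -0. ]
inner [ 0.6285 -0.167 ] [ 0.6285 -0.167 ] [ 0.641 -0.168] mat [ 0.629  -0.1685]
```

View pics/both_b.png

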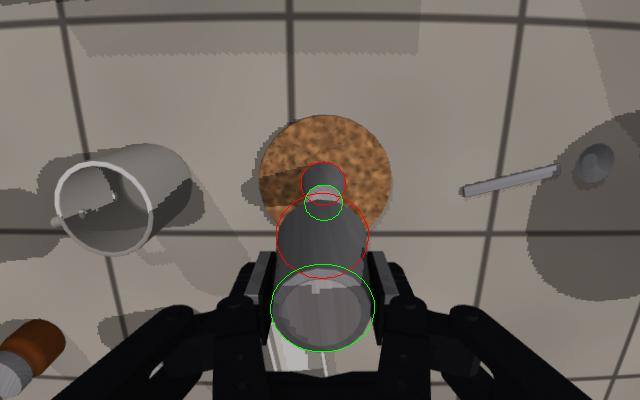

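The held cup b fills (275-370, 268-350) and cup a's top is at (323,203) on the mat. The b outline is drawn slightly too high, so I'll refit with the settled grip height of 31 mm.

```bash
python3 -c "
from h import *
for g in(.029,.031,.033): both('b',g,'a')"
```

```text
11.8 [ 0.63082395 -0.16659785  0.16334002] 0.0023300384239676535 [-1.15423264e-05  1.42940532e-04 -9.99999990e-01] 0.48450084478663774 [ 0.90682975 -0.40009576 -0.08125048]
held [ 0.6323 -0.1661] 446.84003 [ 1.5 -0.5  0. ]
inner [ 0.6285 -0.167 ] [ 0.6285 -0.167 ] [ 0.641 -0.168] mat [ 0.629  -0.1685]
11.85 [ 0.63082528 -0.16678217  0.16331836] 0.002131367884005593 [ 2.86490659e-05  1.19790091e-04 -9.99999992e-01] 0.48139634614277965 [ 0.11483739 -0.40010602 -0.46103848]
held [ 0.6303 -0.1658] 587.2034 [-0.5 -1.   0. ]
inner [ 0.6285 -0.167 ] [ 0.6285 -0.167 ] [ 0.641 -0.168] mat [ 0.629  -0.1685]
11.9 [ 0.6308127  -0.1669876   0.16335755] 0.0018042451222122094 [ 4.88353556e-05  7.79959511e-05 -9.99999996e-01] 0.48052484821303176 [-0.48167971  0.31247167 -1.20757747]
held [ 0.6288 -0.166 ] 693.5964 [-2. -1. -0.]
inner [ 0.6285 -0.167 ] [ 0.6285 -0.167 ] [ 0.641 -0.168] mat [ 0.629  -0.1685]
```

Emit:
move_arm(increments=[-1,1,15,0,0,0,0,25,0,0,0,0,25,0,0,0,0,15,0,0,0,0,10,0,0,0,0,10,0,0,0,0,0,0,0,0,0,0,0,0])

```text
time: 12.62
tool_pos: [0.6299, -0.1688, 0.0633]
tool_rot: [-0.0, 1.0, 0.0, 0.0]
contact_force: [0.1, -0.2, -0.4]
gripper_width: 0.483
grasp_force: 60.6
```

Emit:
move_arm(increments=[0,0,8,0,0,0,0,4,0,0,0,0,4,0,0,0,0,2,0,0,0,0,1,0,0,0,0,0,0,0,0,0,0,0,0])

```text
time: 13.2
tool_pos: [0.6298, -0.1688, 0.0444]
tool_rot: [0.0, 1.0, 0.0, 0.0]
contact_force: [-0.1, 0.2, -0.1]
gripper_width: 0.484
grasp_force: 60.6
```

Emit:
move_arm(increments=[0,0,2,0,0,0,0,1,0,0,0,0,1,0,0,0,0,0,0,0,0,0,0,0,0])

```text
time: 13.62
tool_pos: [0.6296, -0.1687, 0.0402]
tool_rot: [-0.0, 1.0, 0.0, -0.0]
contact_force: [-0.7, -0.4, 0.1]
gripper_width: 0.479
grasp_force: 60.6
```

Emit:
move_arm(increments=[0,0,1,0,0,0,0,0,0,0,0,0,0,0,0])

```text
time: 13.87
tool_pos: [0.6296, -0.1688, 0.0393]
tool_rot: [-0.0, 1.0, 0.0, -0.0]
contact_force: [-0.1, -0.2, -0.7]
gripper_width: 0.482
grasp_force: 60.6
```

Emit:
move_arm(increments=[0,0,1,0,0,0,0,0,0,0,0,0,0,0,0])

```text
time: 14.12
tool_pos: [0.6299, -0.1688, 0.039]
tool_rot: [0.0, 1.0, 0.0, 0.0]
contact_force: [-2.0, 0.3, 3.7]
gripper_width: 0.48
grasp_force: 61.2
```

Emit:
move_arm(increments=[0,0,0,0,0.6,0,0,0,0,0.8,0,0,0,0,1,0,0,0,0,1,0,0,0,0,1,0,0,-10,0,1,0,0,-30,0,1,0,0,-35,0,1])

```text
time: 14.78
tool_pos: [0.6275, -0.1679, 0.1113]
tool_rot: [-0.001, 1.0, 0.0, -0.003]
contact_force: [-0.1, -0.9, 0.3]
gripper_width: 0.999
grasp_force: 0.0
```

Emit:
move_arm(increments=[0,0,-35,0,1,0,0,-35,0,1,0,0,-31,0,1,-10,-10,0,0,1,-20,-18,0,0,1,-25,-23,0,0,1,-25,-23,0,0,1,-25,-24,0,0,1])

```text
time: 15.45
tool_pos: [0.5235, -0.0702, 0.215]
tool_rot: [0.0, 1.0, 0.0, 0.0]
contact_force: [-0.6, 1.2, -0.0]
gripper_width: 0.999
grasp_force: 0.0
```

Emit:
move_arm(increments=[-25,-23,0,0,1,-20,-19,0,0,1,-14,-13,0,0,1,0,0,0,0,1,0,0,0,0,1,0,0,0,0,1])

```text
time: 15.95
tool_pos: [0.4662, -0.0163, 0.2151]
tool_rot: [0.0, 1.0, 0.0, 0.001]
contact_force: [-0.1, 0.7, -0.3]
gripper_width: 1.002
grasp_force: 0.0
```

```bash
python3 - <<'E'
from h import *
f=wrist(); print(f["tcp"],f["yaw"],f["R"][:,2])
p,s=fit(f,.466,-.0155,"c"); print("c",p.round(4),s,rel(f,p))
ft,fs=grab("top"),grab("scene")
print([fit(q,.630,-.168,"b",z=.008)[0] for q in (ft,fs)])
E
```

```text
[ 0.46616945 -0.01627693  0.2150732 ] 0.0006724269845372001 [ 1.54964830e-03 -5.64798203e-04 -9.99998640e-01]
c [ 0.464  -0.0155] 401.46313 [-2.2 -0.8 -0. ]
[array([ 0.627 , -0.1675]), array([ 0.63  , -0.1695])]
```

Emit:
move_arm(increments=[-1,-1,15,0,1,0,0,30,0,1,0,0,35,0,1,0,0,35,0,1,0,0,30,0,1,0,0,20,0,1,0,0,9,0,1,0,0,0,0,1])

```text
time: 16.77
tool_pos: [0.4628, -0.0149, 0.0377]
tool_rot: [-0.001, 1.0, 0.0, -0.003]
contact_force: [0.1, 0.9, -0.3]
gripper_width: 0.996
grasp_force: 0.0
```

Emit:
move_arm(increments=[0,0,0,0,1,0,0,0,0,1])

```text
time: 16.93
tool_pos: [0.4663, -0.0154, 0.0422]
tool_rot: [0.0, 1.0, 0.0, 0.002]
contact_force: [0.1, 0.6, -1.1]
gripper_width: 1.001
grasp_force: 0.0
```

```bash
python3 - <<'E'
from h import *
f=wrist(); print(f["tcp"],f["yaw"],f["R"][:,2])
p,s=fit(f,.4645,-.0155,"c"); print("c",p.round(4),s,rel(f,p))
E
```

```text
[ 0.46628486 -0.01535669  0.04217812] 0.0005741225361943229 [ 3.11264790e-03 -6.26776311e-04 -9.99994959e-01]
c [ 0.4645 -0.0155] 477.62698 [-1.8  0.1 -0. ]
```

Emit:
move_arm(increments=[-1,0,0,0,0.8,0,0,0,0,0,0,0,0,0,0,0,0,0,0,0,0,0,0,0,0,0,0,0,0,0,0,0,0,0,0])

```text
time: 17.57
tool_pos: [0.4645, -0.0151, 0.042]
tool_rot: [0.0, 1.0, 0.0, 0.001]
contact_force: [-2.3, 0.6, 6.8]
gripper_width: 0.59
grasp_force: 61.6
```

Emit:
move_arm(increments=[0,0,-10,0,0,0,0,-20,0,0,0,0,-30,0,0,0,0,-35,0,0,0,0,-20,0,0,10,9,0,0,0,20,18,0,0,0,25,23,0,0,0])

```text
time: 18.23
tool_pos: [0.5188, -0.0645, 0.1566]
tool_rot: [-0.0, 1.0, 0.001, 0.001]
contact_force: [0.5, 0.6, -0.7]
gripper_width: 0.585
grasp_force: 62.7
```

Emit:
move_arm(increments=[25,23,0,0,0,25,23,0,0,0,25,23,0,0,0,20,19,0,0,0,13,12,0,0,0,0,0,0,0,0,0,0,0,0,0,0,0,0,0,0])

```text
time: 18.9
tool_pos: [0.626, -0.1642, 0.1551]
tool_rot: [-0.0, 1.0, 0.0, -0.001]
contact_force: [-0.8, -0.5, -0.4]
gripper_width: 0.586
grasp_force: 62.7
```

```bash
python3 -c "
from h import *
for g in(.041,.043,.045): both('c',g,'b')"
```

```text
18.9 [ 0.62604617 -0.16419758  0.15509739] 0.0009534871324460699 [-1.05882295e-03  6.61473420e-04 -9.99999221e-01] 0.5861190417412391 [-0.75536271 -0.54343653 -0.37710711]
held [ 0.627  -0.1637] 454.08652 [ 1.  -0.5 -0. ]
inner [ 0.6285 -0.168 ] [ 0.6285 -0.1685] [ 0.628 -0.168] mat [ 0.629  -0.1685]
18.95 [ 0.62593903 -0.16398388  0.15518575] 0.0012744401471009822 [-8.21203531e-04  5.17689394e-04 -9.99999529e-01] 0.5896866548089432 [-0.53023996 -0.19179742 -2.13123863]
held [ 0.6259 -0.163 ] 643.0285 [ 0. -1.  0.]
inner [ 0.6285 -0.168 ] [ 0.6285 -0.168 ] [ 0.628 -0.168] mat [ 0.629  -0.1685]
19.0 [ 0.62598197 -0.16389987  0.1552851 ] 0.0014491942392496336 [-5.16226492e-04  3.50760694e-04 -9.99999805e-01] 0.5904849524284455 [ 0.7131917  -0.05160383 -1.16446867]
held [ 0.625  -0.1629] 669.50146 [-1. -1.  0.]
inner [ 0.6285 -0.168 ] [ 0.6285 -0.168 ] [ 0.628 -0.168] mat [ 0.629  -0.1685]
```

View pics/both_c.png

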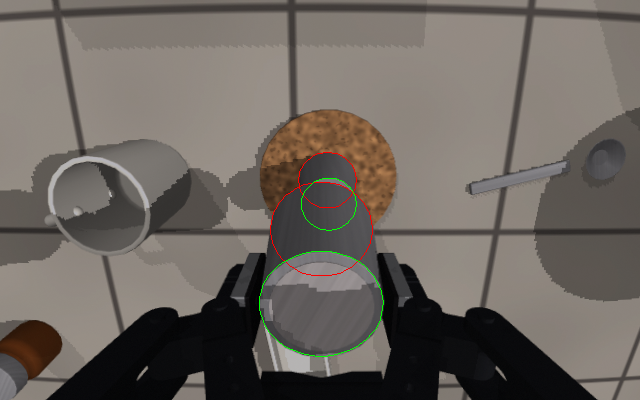

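Held cup c's top is at (322,303) and nested b's top is at (329,204). I'll shift +3 mm in x and -5 mm in y and lower; I expect contact at about TCP z 0.050.

Emit:
move_arm(increments=[3,5,10,0,0,0,0,20,0,0,0,0,15,0,0,0,0,10,0,0,0,0,10,0,0,0,0,10,0,0,0,0,0,0,0,0,0,0,0,0])

```text
time: 19.72
tool_pos: [0.6293, -0.1696, 0.0795]
tool_rot: [-0.0, 1.0, 0.0, -0.001]
contact_force: [0.4, -0.2, -0.8]
gripper_width: 0.592
grasp_force: 62.7
```

Emit:
move_arm(increments=[0,0,10,0,0,0,0,8,0,0,0,0,4,0,0,0,0,3,0,0,0,0,1,0,0,0,0,0,0,0,0,0,0,0,0])

```text
time: 20.3
tool_pos: [0.6299, -0.1699, 0.0545]
tool_rot: [0.0, 1.0, 0.0, 0.0]
contact_force: [0.0, -0.1, -1.1]
gripper_width: 0.587
grasp_force: 62.7
```

Emit:
move_arm(increments=[0,-1,2,0,0,0,0,1,0,0,0,0,0,0,0,0,0,0,0,0])

```text
time: 20.63
tool_pos: [0.6297, -0.1687, 0.0513]
tool_rot: [-0.0, 1.0, 0.0, -0.0]
contact_force: [-0.7, -0.5, -2.1]
gripper_width: 0.588
grasp_force: 62.7
```

Emit:
move_arm(increments=[0,0,1,0,0,0,0,0,0,0,0,0,0,0,0])

```text
time: 20.88
tool_pos: [0.6297, -0.1688, 0.0503]
tool_rot: [0.0, 1.0, 0.0, 0.0]
contact_force: [-0.3, -0.4, -0.6]
gripper_width: 0.589
grasp_force: 62.7
```

Emit:
move_arm(increments=[0,0,1,0,0,0,0,0,0,0,0,0,0,0,0])

```text
time: 21.13
tool_pos: [0.6299, -0.1688, 0.0502]
tool_rot: [0.0, 1.0, 0.0, 0.0]
contact_force: [-3.9, 1.5, 4.8]
gripper_width: 0.587
grasp_force: 63.4
```

Emit:
move_arm(increments=[0,0,0,0,0.7,0,0,0,0,0.9,0,0,0,0,1,0,0,0,0,1,0,0,0,0,1,0,0,-10,0,1,0,0,-30,0,1,0,0,-35,0,1])

```text
time: 21.8
tool_pos: [0.6276, -0.1679, 0.1223]
tool_rot: [-0.001, 1.0, 0.0, -0.003]
contact_force: [0.7, -0.7, 0.1]
gripper_width: 1.003
grasp_force: 0.0
```

Emit:
move_arm(increments=[0,0,-35,0,1,0,0,-35,0,1,0,0,-30,0,1,-5,-13,0,0,1,-10,-27,0,0,1,-13,-35,0,0,1,-13,-35,0,0,1,-13,-35,0,0,1])

```text
time: 22.47
tool_pos: [0.5748, -0.0226, 0.2249]
tool_rot: [-0.0, 1.0, -0.0, 0.0]
contact_force: [-0.1, 0.2, -0.5]
gripper_width: 0.997
grasp_force: 0.0
```

Emit:
move_arm(increments=[-13,-35,0,0,1,-13,-35,0,0,1,-13,-35,0,0,1,-13,-35,0,0,1,-13,-35,0,0,1,-13,-35,0,0,1,-13,-35,0,0,1,-13,-35,0,0,1])

```text
time: 23.13
tool_pos: [0.4704, 0.2578, 0.2251]
tool_rot: [-0.0, 1.0, 0.0, 0.001]
contact_force: [0.8, 1.4, -0.5]
gripper_width: 0.998
grasp_force: 0.0
```

Emit:
move_arm(increments=[-13,-28,0,0,1,-7,-15,0,0,1,0,0,0,0,1,0,0,0,0,1,0,0,0,0,1])

```text
time: 23.55
tool_pos: [0.4516, 0.2986, 0.2246]
tool_rot: [0.0, 1.0, 0.0, 0.0]
contact_force: [0.7, -0.5, -0.2]
gripper_width: 0.997
grasp_force: 0.0
```

```bash
python3 - <<'E'
from h import *
f=wrist(); print(f["tcp"],f["yaw"],f["R"][:,2])
p,s=fit(f,.4513,.299,"d"); print("d",p.round(4),s,rel(f,p))
ft,fs=grab("top"),grab("scene")
print([fit(q,.630,-.168,"c",z=.008)[0] for q in (ft,fs)])
im=f["image"].copy(); outline(f,im,*p,*H["d"][:2],0,.084,1,np.zeros(2));cv2.imwrite("pics/w3.png",im)
E
```

```text
[0.45158812 0.29855268 0.22457586] 0.0004584890158271195 [ 5.84393130e-04 -2.95201738e-04 -9.99999786e-01]
d [0.4513 0.299 ] 421.22003 [-0.3 -0.4 -0. ]
[array([ 0.6275, -0.166 ]), array([ 0.631, -0.169])]
```

View pics/w3.png

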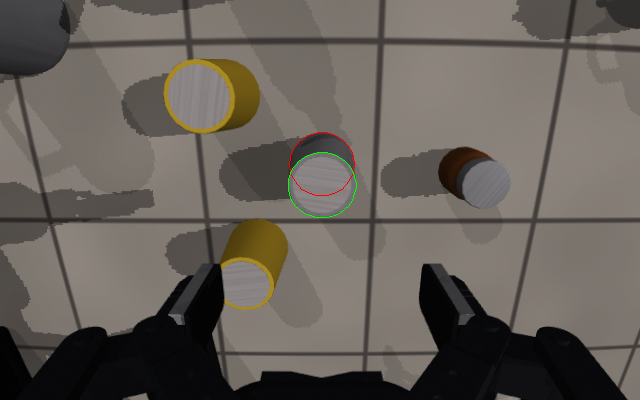

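Cup d's outline matches at (322,185). The yellow cups at (200,95) and (245,283) and the jar at (475,180) are clear of the finger line. Descending.

Emit:
move_arm(increments=[0,0,15,0,1,0,0,30,0,1,0,0,30,0,1,0,0,30,0,1,0,0,30,0,1,0,0,22,0,1,0,0,10,0,1,0,0,5,0,1])

```text
time: 24.37
tool_pos: [0.4505, 0.2978, 0.0502]
tool_rot: [0.001, 1.0, -0.0, -0.002]
contact_force: [0.2, 0.2, 0.8]
gripper_width: 0.997
grasp_force: 0.0
```

Emit:
move_arm(increments=[0,0,0,0,1,0,0,0,0,1,0,0,0,0,1])

```text
time: 24.62
tool_pos: [0.4529, 0.2997, 0.0544]
tool_rot: [-0.001, 1.0, 0.0, 0.002]
contact_force: [1.2, 0.2, 0.4]
gripper_width: 0.997
grasp_force: 0.0
```

```bash
python3 - <<'E'
from h import *
f=wrist(); print(f["tcp"],f["yaw"],f["R"][:,2])
p,s=fit(f,.4513,.299,"d"); print("d",p.round(4),s,rel(f,p))
E
```

```text
[0.45288466 0.29968348 0.05444997] 0.0006215080154001686 [ 0.00333678  0.00154315 -0.99999324]
d [0.4518 0.299 ] 471.7237 [-1.1  0.7 -0. ]
```

Emit:
move_arm(increments=[0,0,0,0,0.9,0,0,0,0,0,0,0,0,0,0,0,0,0,0,0,0,0,0,0,0,0,0,0,0,0,0,0,0,0,0])

```text
time: 25.25
tool_pos: [0.4522, 0.2994, 0.0542]
tool_rot: [-0.0, 1.0, 0.0, 0.001]
contact_force: [-1.9, -2.4, 7.2]
gripper_width: 0.702
grasp_force: 64.3
```

Emit:
move_arm(increments=[0,0,-10,0,0,0,0,-20,0,0,0,0,-30,0,0,0,0,-35,0,0,0,0,-25,0,0,5,13,0,0,0,10,27,0,0,0,13,35,0,0,0])

```text
time: 25.92
tool_pos: [0.4793, 0.2248, 0.1736]
tool_rot: [-0.001, 1.0, 0.002, 0.001]
contact_force: [1.7, 0.1, -2.0]
gripper_width: 0.691
grasp_force: 65.1
```

Emit:
move_arm(increments=[13,35,0,0,0,13,35,0,0,0,13,35,0,0,0,13,35,0,0,0,13,35,0,0,0,13,35,0,0,0,13,35,0,0,0,13,35,0,0,0])

```text
time: 26.58
tool_pos: [0.5837, -0.0575, 0.1725]
tool_rot: [-0.0, 1.0, 0.0, -0.0]
contact_force: [0.2, 0.0, -0.6]
gripper_width: 0.698
grasp_force: 65.1
```

Emit:
move_arm(increments=[13,35,0,0,0,13,30,0,0,0,12,25,0,0,0,8,15,0,0,0,4,8,0,0,0,0,0,0,0,0,0,0,0,0,0,0,0,0,0,0])

```text
time: 27.25
tool_pos: [0.6332, -0.1674, 0.1721]
tool_rot: [-0.0, 1.0, 0.001, -0.0]
contact_force: [-0.7, -0.2, -2.1]
gripper_width: 0.695
grasp_force: 65.1
```

```bash
python3 -c "
from h import *
for g in(.055,.057,.053): both('d',g,'c')"
```

```text
27.25 [ 0.63321957 -0.16744416  0.17213896] 0.0018597586862208553 [-7.40717668e-04  7.63667550e-04 -9.99999434e-01] 0.6954943076802785 [-0.68512634 -0.21119317 -2.07061332]
held [ 0.6332 -0.1664] 570.99066 [ 0. -1.  0.]
inner [ 0.6305 -0.168 ] [ 0.631 -0.155] [ 0.63  -0.168] mat [ 0.629 -0.169]
27.3 [ 0.63328565 -0.16734556  0.17224706] 0.002167237470149539 [-4.53461264e-04  5.46805169e-04 -9.99999748e-01] 0.6934894371118724 [-0.10866138  0.03556963 -0.66186224]
held [ 0.6318 -0.1663] 552.6875 [-1.5 -1.   0. ]
inner [ 0.6305 -0.168 ] [ 0.631 -0.155] [ 0.63  -0.168] mat [ 0.629  -0.1685]
27.35 [ 0.6333267  -0.16739102  0.17232127] 0.0022329220452094053 [-3.34106106e-04  3.77519599e-04 -9.99999873e-01] 0.6931611420020962 [-0.09921605  0.8225035  -1.40246189]
held [ 0.6293 -0.1664] 368.8189 [-4. -1.  0.]
inner [ 0.6305 -0.168 ] [ 0.631 -0.155] [ 0.63  -0.168] mat [ 0.629  -0.1685]
```

View pics/both_d.png

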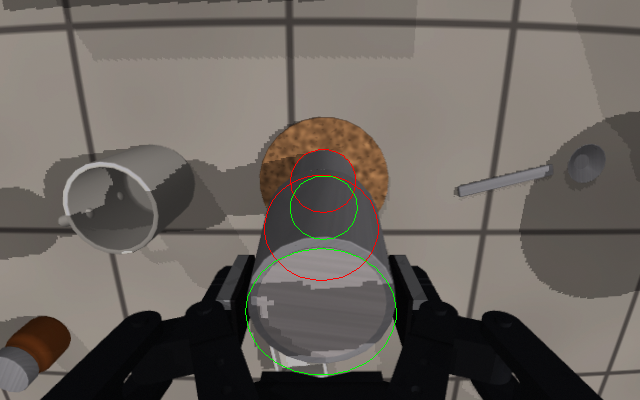

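The picture was drawn with the poorest height (g=0.053); g of 0.055 to 0.057 fits. Held d is at about (0.633,-0.166) and c is nested at (0.630,-0.168). I'll shift by (-3,+1) and lower.

Emit:
move_arm(increments=[-3,1,10,0,0,0,0,20,0,0,0,0,15,0,0,0,0,10,0,0,0,0,10,0,0,0,0,10,0,0,0,0,0,0,0,0,0,0,0,0])

```text
time: 28.07
tool_pos: [0.6304, -0.1696, 0.0965]
tool_rot: [-0.0, 1.0, 0.0, -0.001]
contact_force: [-0.7, -0.8, -1.4]
gripper_width: 0.7
grasp_force: 65.1
```

Emit:
move_arm(increments=[0,0,10,0,0,0,0,10,0,0,0,0,6,0,0,0,0,3,0,0,0,0,1,0,0,0,0,0,0,0,0,0,0,0,0])

```text
time: 28.65
tool_pos: [0.6309, -0.1699, 0.0676]
tool_rot: [0.0, 1.0, 0.0, 0.0]
contact_force: [-0.3, -0.1, -0.9]
gripper_width: 0.696
grasp_force: 65.1
```

Emit:
move_arm(increments=[-1,-1,2,0,0,0,0,1,0,0,0,0,0,0,0,0,0,0,0,0])

```text
time: 28.98
tool_pos: [0.6297, -0.1687, 0.0644]
tool_rot: [0.0, 1.0, 0.0, 0.0]
contact_force: [-0.1, 0.8, -1.1]
gripper_width: 0.692
grasp_force: 65.1
```

Emit:
move_arm(increments=[0,0,1,0,0,0,0,0,0,0,0,0,0,0,0,0,0,0,0,0])

```text
time: 29.32
tool_pos: [0.6297, -0.1687, 0.0633]
tool_rot: [-0.0, 1.0, 0.0, 0.0]
contact_force: [-0.1, 0.6, -2.0]
gripper_width: 0.696
grasp_force: 65.1
```

Emit:
move_arm(increments=[0,0,1,0,0,0,0,0,0,0,0,0,0,0,0,0,0,0,0,0])

```text
time: 29.65
tool_pos: [0.6298, -0.1689, 0.0624]
tool_rot: [0.0, 1.0, 0.0, 0.0]
contact_force: [-0.9, -0.2, -2.3]
gripper_width: 0.695
grasp_force: 65.2
```

Emit:
move_arm(increments=[0,0,1,0,0,0,0,0,0,0,0,0,0,0,0,0,0,0,0,0])

```text
time: 29.98
tool_pos: [0.63, -0.1689, 0.0623]
tool_rot: [0.0, 1.0, 0.0, 0.0]
contact_force: [-3.2, 0.8, 5.4]
gripper_width: 0.695
grasp_force: 65.9
```

Contact came at the expected height, so d's rim is on the mat. I'll release, retract and check.

Emit:
move_arm(increments=[0,0,0,0,0.8,0,0,0,0,1,0,0,0,0,1,0,0,0,0,1,0,0,0,0,1,0,0,-10,0,1,0,0,-30,0,1,0,0,-35,0,1])

```text
time: 30.65
tool_pos: [0.6276, -0.168, 0.1343]
tool_rot: [-0.001, 1.0, 0.0, -0.003]
contact_force: [0.7, 0.4, -0.7]
gripper_width: 1.0
grasp_force: 0.0
```

Emit:
move_arm(increments=[0,0,-35,0,1,0,0,-30,0,1,-20,0,0,0,1,-30,0,0,0,1,-30,0,0,0,1,-20,0,0,0,1,0,0,0,0,1,0,0,0,0,1])

```text
time: 31.32
tool_pos: [0.5294, -0.1689, 0.2023]
tool_rot: [0.0, 1.0, 0.0, 0.001]
contact_force: [0.4, 0.5, 0.5]
gripper_width: 0.999
grasp_force: 0.0
```

```bash
python3 - <<'E'
from h import *
f=wrist(); ft,fs=grab("top"),grab("scene")
for n,q in(("w",f),("t",ft),("s",fs)):
    for z in(.005,.008,.011,.018): print(n,z,*[np.round(v,4) for v in fit(q,.63,-.168,"d",z=z)])
T=[]
for q in(f,fs):
    u=proj(q,[.63,-.168,.05]).astype(int); x=np.clip(u-[100,100],0,[440,200]); c=cv2.resize(q["image"][x[1]:x[1]+200,x[0]:x[0]+200],(400,400)); outline(q,c,.6298,-.168,*H["d"][:2],.008,.092,2,x); T.append(c)
cv2.imwrite("pics/end.png",np.hstack(T))
E
```

```text
w 0.005 [ 0.63   -0.1685] 622.909
w 0.008 [ 0.63   -0.1685] 580.4751
w 0.011 [ 0.6295 -0.1685] 478.6582
w 0.018 [ 0.6285 -0.17  ] 395.5979
t 0.005 [ 0.6285 -0.17  ] 340.3162
t 0.008 [ 0.6275 -0.1705] 340.2707
t 0.011 [ 0.6265 -0.1695] 340.5793
t 0.018 [ 0.6245 -0.17  ] 341.8594
s 0.005 [ 0.6295 -0.168 ] 295.6109
s 0.008 [ 0.6305 -0.1695] 292.4292
s 0.011 [ 0.631  -0.1705] 289.5748
s 0.018 [ 0.6325 -0.1735] 281.5002
```

View pics/end.png

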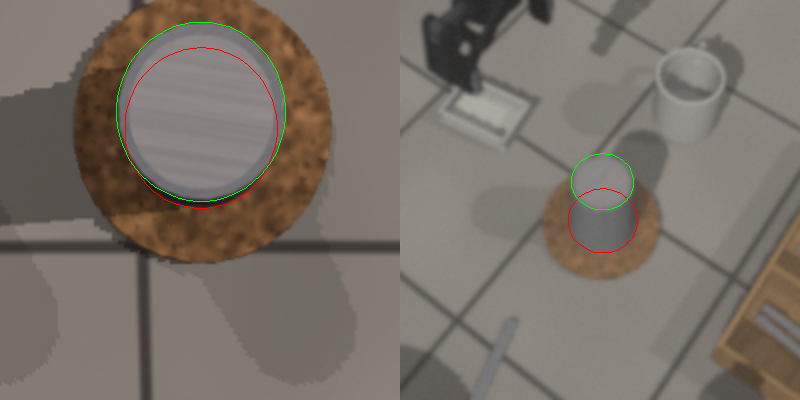

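The largest cup stands upright on the middle of the mat, with its outline matching fully-down height in both views, and the bystanders in view are undisturbed.

```bash
python3 -c "
from plant import manip
print(manip.job_done())"
```

```text
the job is handed in; nothing more can be done
None
```

The four cups are nested upside down on the middle of the cork mat, smallest innermost and largest outermost, each set down until its rim met the mat; the job is handed in at about 31 s.

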